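Clamp a blank wood slice in the capstan drilling clamp

ROBOT

A 7-joint arm with a two-finger parallel gripper is mounted at the origin on a cart in front of the work surface, level with it; the furniture and walls round the work are solid. World frame = base frame: x ahead of the robot, y to its left, z up, the work surface at z = 0. Lengths are in m, angles in rad, forces in N, time in s.
With the tool pointing down it reaches from about 0.425 to 0.925 m from the base axis. Payload 6.8 kg.
Tool frame: the origin (TCP) lies on the mounting face of the last link; the fingertips stand 173 mm ahead of it and the grasp point (between the pads) lies 155 mm ahead of it; z points along the fingers, y is the line along which they close (so a half turn about z gives the same grasp; the last joint's range is limited). The gripper opens to 85 mm and grips with 20 to 120 N. Pads are 22 mm wide; open, the fingers measure 114 mm over their backs; the gripper's body (76 mm by 85 mm) begins 54 mm behind the grasp point. The pads swing forward as they close: fully open they stand 13 mm farther back than shut.
Start: joints at [1.233, 0.477, 0.022, 1.555, -0.011, 1.109, -0.083], TCP at [0.154, -0.657, 0.405] pointing down, gripper open.
Joint ranges: [-2.96, 2.96], [-0.34, 2.1], [-1.41, 1.46], [0.24, 2.44], [-1.37, 4.51], [0.17, 1.92], [-2.96, 2.96]. Speed limits (rad/s): [2.39, 2.39, 3.14, 3.14, 3.14, 3.14, 3.14].

INTERFACE

Orientations are given as a unit quaternion [w, x, y, z].
In Python, from station import bot gives the robot as it stands. The module is installed in compiled form; this text tells all that it offers.
- The arm moves only by the shell command python3 -m pendant 'ROWS' [FORCE]. ROWS is JSON, a list of rows, each a list of 5 numbers: the finger opening in m, from 0 to 0.0854, then the shift along the tool's x, y, z in m, then the turn about the tool's z in degrees. In form: [[jaw, x, y, z, yaw], ...]. A call has 1 to 12 rows; each row shifts and turns the commanded pose from where the row before left it, along the tool's axes as they then stand; what a row does not reach is not made up. A row lasts 1/12 s, in which the tool goes at most 41.7 mm and 7.16 degrees, less where a joint would pass 70% of its speed; a pose out of reach is approached as far as the arm can. A call with a gripper value outside its range is refused whole. The fingers move at their own pace and stop on an object; FORCE is the grip in N (left out, the last holds). Time passes only in rows, so rows that do not move let the fingers close. It gives the time, the measured TCP pose, the force, the opening and the grip force at its end, in the units of the state.
- bot.get_obs(): the state, without advancing time (a new reading comes with each control period).
- bot.read_camera(name): name is "scene" or "side" or "wrist"; returns (picture, depth): 400x640x3 uint8, blue, green, red; 400x640 float32, m along the optical axis (not along the pixel's ray), 0 where there is no reading.
- bot.camera_model(name): a dict with "intrinsics" (3x3 intrinsics, pixels), "dist_coeffs" ([k1, k2, p1, p2, k3] as OpenCV has them; the pictures are not rectified), "R" (3x3) and "t" (3): a world point X has camera coordinates R X + t. Camera axes: x right, y down, z forward; pixel columns grow to the right and rows downward; lengths in m; the calibration is good to about 2 mm. A picture is of the moment at which its call begins: read the wrist's pose just before it. camera_model takes no time and is no camera call; for the wrist camera it gives the pose at the moment of the call.
- bot.hand_in(): hands the job in; it is judged then, once.
Trained networks look in the newest picture that a camera, given by its name, has taken for a name from the list of things; names that differ only in an ending like _2 or _b are one class to them, and where a whole thing is asked for, a point or a joint stands for the part that bears it (a point fixed in the world has none). Each returns a list of dicts, best first, with "score" (0 to 1); they miss things now and then, are a little off and sometimes report something else, mostly with a low value. They report only what shows in the picture. A call takes as long as a camera call. They do not tell look-alikes from the thing itself.
- bot.boxes_of(name, camera): "at" ([column, row] in pixels, amid what is visible of it).
- bot.trace(name, camera): "mask" (400x640 bool, what is visible of it) and "at" ([column, row] in pixels, amid what is visible of it).
- bot.pinpoint(name, camera): "at" ([column, row] in pixels: a listed point, or the origin of a listed thing).
The state is a dict: "t": time; "q": joint angles; "joint_vel": joint speeds; "joint_torque": joint torques, N m; "eef_pos": TCP position; "tool_rot": TCP orientation; "contact_force": force on the tool from outside, world axes, zero at the start; "torque": the same for the moment, N m; "gripper_width": opening from 0.0 (shut) to 1.0 (fully open); "grasp_force": force on a finger pad.
Only numpy, scipy, OpenCV 4.12 (cv2) and the standard library are available. Lean on these libraries where they do the work, as an engineer would, in place of code of your own. Each camera call takes 0.05 s, during which the arm holds its last target. There are 200 camera calls.

TASK

Lay the blank wood slice (bare-topped, without motif or white cross, lying by itself left of the drilling clamp) flat between the jaws of the clamp, its short way across from jaw to jaw. Then turn the red-knobbed capstan clockwise by pushing its spokes round, one after another, until the sliding jaw holds the slice tight against the stop jaw: firmly, but without forcing the spokes or crushing the slice. Do not push the jaw itself, leave the clamp holding, and leave the finished slices and the other things where they are.

Things in the scene. Friction and masses are not known exactly. Their poses are not given: they have to be found in the camera images.
- blank_slice: oval bark-edged branch slice with a bare top, the workpiece: 47 mm (its x, short axis) by 68 mm (its y), 12 mm thick, about 19 g, lying flat on the table; origin at the centre of its underside, z up. Picked up across its short axis
- done_slice_a: finished slice with brown motif and white cross, 48 x 62 x 12 mm; origin at the centre of its underside; leave it
- done_slice_b: finished slice with brown motif and white cross, 48 x 58 x 12 mm; origin at the centre of its underside; leave it
- bundle: four slices tied into a bundle, 52 x 77 x 51 mm, origin at the centre of its underside; leave it
- marker: white marker with black cap, 16 x 150 x 16 mm, lying near the table's front edge; leave it
- clamp_jig: drilling clamp fixed to the table: plate 116 mm (x) by 334 mm (y), its top (the bed) 20 mm above the origin, which lies on the table; z up. Jaws close along y: at y = -110 mm the capstan on its green gearbox (60 x 56 mm, top 53 mm above the table), then towards +y sliding jaw, bed, stop jaw. Jaws 80 mm wide (x), tops 23 mm above the bed, 99 to 118 mm apart at first
- bed_middle (a point): point on the bed's top face, 20 mm above the table, on the clamp's centre line, about midway between the open jaws: where the slice is to be laid (with its x along the clamp's y axis, either way round)
- capstan_hub (a point): point on the capstan's upright axis at the height of the spokes' centre lines, 75 mm above the table; axes as clamp_jig's, does not turn. Hub 36 mm across, its top 17 mm above this point. Four level round spokes of 10 mm diameter, 90 degrees apart, each ending in a red ball of 21 mm diameter centred 87 mm from the axis
- capstan (a joint): capstan angle (rad), growing clockwise seen from above (closing), up to 3.9. At value q one spoke points along the clamp's x axis turned clockwise by q. 1 rad feeds the jaw 24 mm. Friction: it takes 0.6 N m to turn (9 N on a spoke, 68 mm from the axis) and stays where left. Each newton of clamping adds 0.024 N m: about 18 N of clamping, 1.03 N m or 15 N on the spoke, is right
- slide_jaw: rubber-faced sliding jaw, spring-backed on a green carriage fed by the capstan towards the clamp's +y: the push on the spoke rises over the last few mm of feed. Origin in the middle of the bottom edge of its rubber face, 0.5 mm above the bed. Above about 25 N of clamping the drive backs off once let go. The stop jaw is fixed, but its setting differs by several mm each time and is not measured
- carriage: green block 80 mm wide, 23 mm above the bed, close behind the sliding jaw, that carries the jaw on springs and is fed by the capstan through a rack; its origin lies where the unloaded jaw's origin is; do not push it
There are look-alikes about, which are no part of the job. What is shaped like the blank_slice but orange is not meant.

How it is judged:
By the outcome, as a careful person would: the job done as asked, in the order asked, and still so for the second after the job is handed in, with the robot touching nothing.
It also fails if it takes over 67 s, if anything falls off the work surface, if the arm or the gripper's body presses on something with over 40 N, if the wrist force passes 120 N, or if a joint passes its speed limit or range.

## Working session

There is one attempt and no reset: what is moved stays moved. The work goes in short steps, Python scripts to look and compute and a shell command to move; the robot and the scene stay as the last step left them, time stands still between calls to the robot, and variables do not carry over. Pictures are saved under pics/ and viewed, at most 10 in all, crops included, and the job is handed in when it is done.

```bash
mkdir -p pics; cat > h.py <<'E'
import numpy as np, cv2
from station import bot
def ray_z(cam,px,z,m=None):
    m=m or bot.camera_model(cam); K=np.array(m["intrinsics"]);R=np.array(m["R"]);t=np.array(m["t"])
    p=cv2.undistortPoints(np.array([[px]],float),K,np.array(m["dist_coeffs"]))[0,0]
    d=R.T@np.array([p[0],p[1],1]);c=-R.T@t
    return c+d*(z-c[2])/d[2]
def proj(cam,X,m=None):
    m=m or bot.camera_model(cam)
    return cv2.projectPoints(np.array(X,float).reshape(-1,1,3),cv2.Rodrigues(np.array(m["R"]))[0],np.array(m["t"]),np.array(m["intrinsics"]),np.array(m["dist_coeffs"]))[0][:,0]
E
python3 - <<'E'
from h import *
o=bot.get_obs();print(o)
for c in("scene","side"):
    p,d=bot.read_camera(c);cv2.imwrite(f"pics/{c}0.png",p)
    m=bot.camera_model(c);print(c,-np.array(m["R"]).T@m["t"])
    for n in("blank_slice","bed_middle","capstan_hub","clamp_jig","slide_jaw"):
        z=dict(bed_middle=.02,capstan_hub=.075,slide_jaw=.0205).get(n,0)
        print(c,n,[(round(r["score"],2),np.round(r["at"],1),ray_z(c,r["at"],z).round(4)) for r in bot.pinpoint(n,c)[:5]])
E
```

```text
{'t': 0.0, 'q': array([ 1.23294403,  0.47780966,  0.02232447,  1.55644612, -0.0114938 ,
        1.10929194, -0.08309487]), 'joint_vel': array([ 4.74808999e-04,  1.25288049e-03, -4.38697940e-04, -1.72704586e-05,
        8.25048522e-04, -7.24305538e-04,  2.24361236e-04]), 'joint_torque': array([ 2.70537821e-04, -5.96452045e+01,  1.60841949e+00, -2.81199610e+01,
        1.25552362e-02,  9.17872967e-03, -1.61556965e-06]), 'eef_pos': array([ 0.15367604, -0.65699397,  0.40372097]), 'tool_rot': array([-8.97322739e-04,  9.93406103e-01,  1.14645020e-01, -1.71332693e-04]), 'contact_force': array([ 0.5610393 ,  0.89975426, -0.21047296]), 'torque': array([-0.0351668 , -0.00465119, -0.00875391]), 'grasp_force': 0.0, 'gripper_width': 1.0004009604424473}
scene [-0.0571964   0.4013857   0.50155816]
scene blank_slice [(0.64, array([209.4, 272.7]), array([0.5526, 0.2728, 0.    ])), (0.64, array([329.6, 188.9]), array([ 0.7189, -0.1444,  0.    ])), (0.58, array([266.1, 265.1]), array([0.5097, 0.1647, 0.    ])), (0.25, array([440.4, 237.2]), array([ 0.3742, -0.223 ,  0.    ]))]
scene bed_middle [(0.98, 
[... 202 characters left out ...]
.5579, -0.0691,  0.    ])), (0.6, array([347.8, 211.5]), array([ 0.5877, -0.1117,  0.    ]))]
scene slide_jaw [(0.73, array([351.7, 211.9]), array([ 0.5543, -0.0977,  0.0205]))]
side [ 0.3376994  -0.82926877  0.60794077]
side blank_slice [(0.6, array([311.2, 180.1]), array([0.5532, 0.2701, 0.    ])), (0.51, array([300.3, 197. ]), array([0.5026, 0.1779, 0.    ]))]
side bed_middle [(0.61, array([336.2, 227.2]), array([ 0.5578, -0.0182,  0.02  ]))]
side capstan_hub [(0.79, array([348.3, 248.7]), array([ 0.5423, -0.1752,  0.075 ]))]
side clamp_jig [(0.92, array([340.4, 250.9]), array([ 0.5507, -0.0871,  0.    ]))]
side slide_jaw [(0.52, array([341.7, 243.6]), array([ 0.5535, -0.0863,  0.0205]))]
```

View pics/scene0.png

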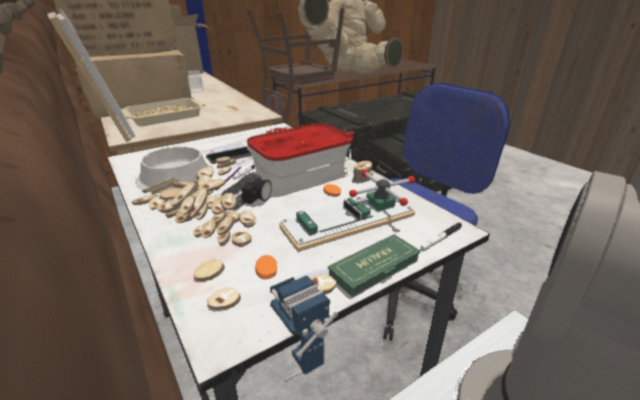

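View pics/side0.png

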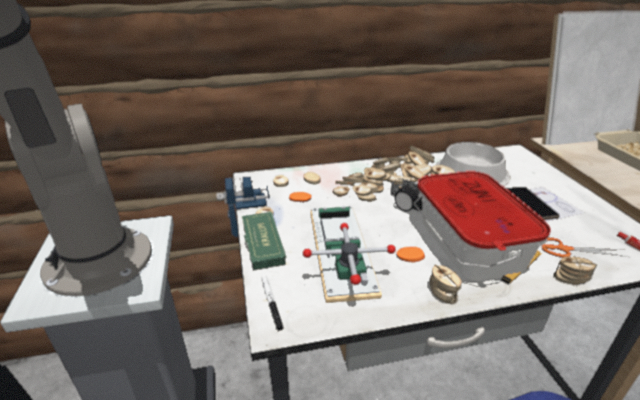

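The scene picture shows these possible mistakes: pale slice (209,270), pale slice (223,298), pale slice by the vise (325,284), orange discs (266,266) and (332,189), and the scrap heap near (240,238). The bare one looks to be (209,270), so I'll check it in a crop and measure its axis and the clamp's.

```bash
python3 - <<'E'
from h import *
p=cv2.imread("pics/scene0.png")
cv2.imwrite("pics/crop0.png",cv2.resize(p[240:315,180:350],None,fx=4.5,fy=4.5,interpolation=cv2.INTER_CUBIC))
p,d=bot.read_camera("scene")
for r in bot.trace("blank_slice","scene")[:5]:
    m=r["mask"].astype(np.uint8);c=max(cv2.findContours(m,0,1)[0],key=cv2.contourArea)[:,0]
    if len(c)<8: continue
    w=np.array([ray_z("scene",q,.009)[:2] for q in c]);e=cv2.fitEllipse((w*1000).astype(np.float32))
    print("sc",round(r["score"],2),r["at"],np.round(e[0],1),np.round(e[1],1),round(e[2],1))
p,d=bot.read_camera("side")
for r in bot.trace("blank_slice","side")[:5]:
    m=r["mask"].astype(np.uint8);c=max(cv2.findContours(m,0,1)[0],key=cv2.contourArea)[:,0]
    if len(c)<8: continue
    w=np.array([ray_z("side",q,.009)[:2] for q in c]);e=cv2.fitEllipse((w*1000).astype(np.float32))
    print("side",round(r["score"],2),r["at"],np.round(e[0],1),np.round(e[1],1),round(e[2],1))
E
```

```text
sc 0.96 [207.9, 270.6] [549.2 271.7] [53.6 64. ] 32.0
sc 0.96 [267.6, 264.2] [497.2 170.5] [45.2 78.2] 66.2
sc 0.43 [332.3, 189.5] [ 702.4 -141.6] [51.5 75.5] 69.6
side 0.86 [410.5, 252.7] [ 701.8 -142.5] [56.9 68.1] 97.6
side 0.64 [298.8, 192.6] [498.5 169.2] [58.  66.9] 73.3
side 0.63 [308.9, 181.6] [553.2 271.1] [48.4 76.7] 3.6
side 0.51 [273.3, 305.2] [ 373.1 -245.7] [ 13.1 217.6] 5.8
```

View pics/crop0.png

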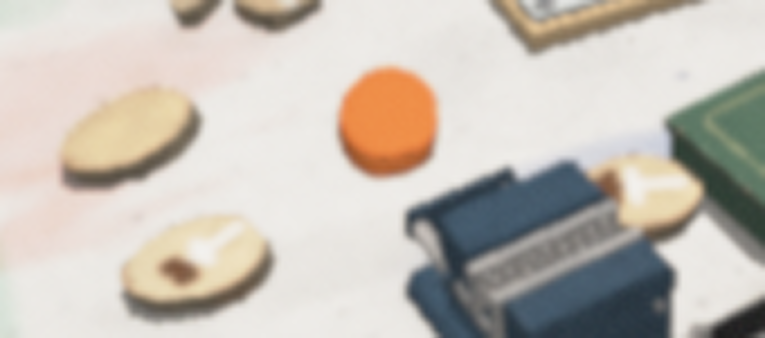

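The crop confirms it: (209,270) is bare, (223,298) and (325,284) carry the motif and cross, and the others are orange. So the blank slice is at about (0.551, 0.271). I'll go there by way of the clamp and look down at it with the wrist camera.

```bash
cat >> h.py <<'E'
from scipy.spatial.transform import Rotation as Ro
def rot(): 
    w,x,y,z=bot.get_obs()["tool_rot"]; return Ro.from_quat([x,y,z,w]).as_matrix()
def head():  # world angle of tool x, deg
    R=rot(); return np.degrees(np.arctan2(R[1,0],R[0,0]))
def to(target): # tool-axes shift to bring TCP to target
    return (rot().T@(np.array(target)-bot.get_obs()["eef_pos"])).round(4)
E
python3 -m pendant '[[0.085,0.032,-0.0224,0,0],[0.085,0.032,-0.0224,0,0],[0.085,0.032,-0.0224,0,0],[0.085,0.032,-0.0224,0,0],[0.085,0.032,-0.0224,0,0],[0.085,0.032,-0.0224,0,0],[0.085,0.032,-0.0224,0,0],[0.085,0.032,-0.0224,0,0],[0.085,0.032,-0.0224,0,0],[0.085,0.032,-0.0224,0,0],[0.085,0.02,-0.035,0,0],[0.085,0,-0.04,0,0]]'
python3 -m pendant '[[0.085,0,-0.04,0,0],[0.085,0,-0.04,0,0],[0.085,0,-0.04,0,0],[0.085,0,0,0,0],[0.085,0,0,0,0]]'
python3 - <<'E'
from h import *
R=rot();print(R.round(3),head())
m=bot.camera_model("wrist");p,d=bot.read_camera("wrist");cv2.imwrite("pics/w1.png",p)
c=-np.array(m["R"]).T@m["t"];print("cam in tool",R.T@(c-bot.get_obs()["eef_pos"]),"axis in tool",R.T@np.array(m["R"]).T[:,2])
for n in("bed_middle","capstan_hub","clamp_jig","slide_jaw","carriage"):
    z=dict(bed_middle=.02,capstan_hub=.075,slide_jaw=.0205,carriage=.0205).get(n,0)
    print(n,[(round(r["score"],2),np.round(r["at"],1),ray_z("wrist",r["at"],z,m).round(4)) for r in bot.pinpoint(n,"wrist")[:3]])
E
```

```text
t: 1.8
eef_pos: [0.4205, -0.2861, 0.4051]
tool_rot: [0.0, 0.993, 0.117, 0.002]
contact_force: [0.4, 1.5, 0.7]
gripper_width: 0.993
grasp_force: 0.0
t: 2.22
eef_pos: [0.3891, -0.17, 0.4052]
tool_rot: [0.0, 0.993, 0.117, 0.0]
contact_force: [-0.9, -0.4, -0.4]
gripper_width: 0.993
grasp_force: 0.0
[[ 0.973  0.232  0.001]
 [ 0.232 -0.973 -0.001]
 [ 0.001  0.001 -1.   ]] 13.400027900800824
cam in tool [ 0.0729083  -0.0009616   0.02962573] axis in tool [-2.80174388e-01 -1.81449980e-04  9.59949103e-01]
bed_middle []
capstan_hub []
clamp_jig []
slide_jaw []
carriage []
```

```bash
python3 -m pendant '[[0.085,0.04,-0.01,0,0],[0.085,0.04,-0.01,0,0],[0.085,0.04,-0.01,0,0],[0.085,0.04,-0.01,0,0],[0.085,0.04,-0.01,0,0],[0.085,0,0,0,0],[0.085,0,0,0,0],[0.085,0,0,0,0]]'
python3 - <<'E'
from h import *
m=bot.camera_model("wrist");p,d=bot.read_camera("wrist");cv2.imwrite("pics/w2.png",p)
print(np.array(m["intrinsics"])[0,0])
for n in("bed_middle","capstan_hub","clamp_jig","slide_jaw","carriage"):
    z=dict(bed_middle=.02,capstan_hub=.075,slide_jaw=.0205,carriage=.0205).get(n,0)
    print(n,[(round(r["score"],2),np.round(r["at"],1),ray_z("wrist",r["at"],z,m).round(4)) for r in bot.pinpoint(n,"wrist")[:3]])
E
```

```text
t: 3.18
eef_pos: [0.5727, -0.0784, 0.4038]
tool_rot: [-0.0, 0.993, 0.114, -0.001]
contact_force: [-0.2, -0.7, 0.2]
gripper_width: 0.999
grasp_force: 0.0
360.2352830214054
bed_middle [(0.73, array([274.9, 167.7]), array([ 0.5609, -0.0288,  0.02  ]))]
capstan_hub [(0.9, array([434.5, 235. ]), array([ 0.5458, -0.1845,  0.075 ]))]
clamp_jig [(0.77, array([317.6, 178.7]), array([ 0.5548, -0.0735,  0.    ]))]
slide_jaw [(0.7, array([335.7, 191.5]), array([ 0.5508, -0.0938,  0.0205]))]
carriage [(0.98, array([333.1, 189.2]), array([ 0.5525, -0.0906,  0.0205]))]
```

View pics/w2.png

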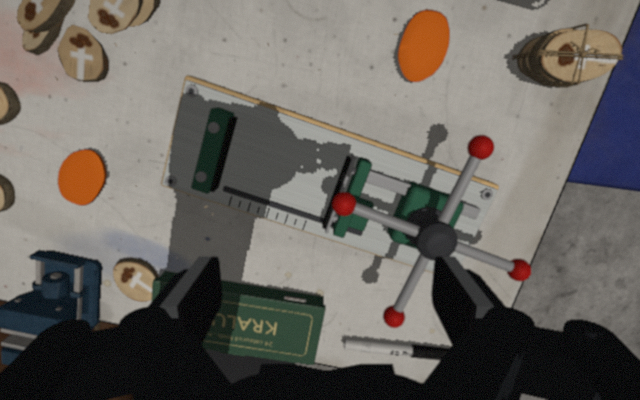

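The wrist picture shows the clamp with its stop jaw at (213,150), sliding jaw near (338,190), hub (437,239) and red balls at (481,147), (344,204), (394,317) and (520,270). I'll fit these next.

```bash
python3 - <<'E'
from h import *
m=bot.camera_model("wrist");p=cv2.imread("pics/w2.png");h=cv2.cvtColor(p,cv2.COLOR_BGR2HSV)
k=(((h[...,0]<5)|(h[...,0]>172))&(h[...,1]>150)&(h[...,2]>70)).astype(np.uint8)
n,l,s,c=cv2.connectedComponentsWithStats(k)
B=np.array([ray_z("wrist",c[i],.075,m)[:2] for i in range(1,n) if s[i,4]>150]);print(B.round(4))
ce=B.mean(0);print("mean",ce)
for b in B: print(np.linalg.norm(b-ce).round(4),np.degrees(np.arctan2(*(b-ce)[::-1])).round(1))
for nm,px,z in(("plateA",(190,77),.02),("plateB",(498,186),.02),("stop top in a",(235,113),.043),("stop in b",(213,191),.043),("stop bot b",(214,190),.02),("slide top a",(350,157),.043),("slide b",(327,224),.043),("plC",(166,183),.02)):
    print(nm,ray_z("wrist",px,z,m).round(4))
cv2.imwrite("pics/w2c.png",cv2.resize(p[60:260,150:400],None,fx=3.2,fy=3,interpolation=cv2.INTER_CUBIC))
E
```

```text
[[ 0.6301 -0.1987]
 [ 0.5557 -0.0985]
 [ 0.5296 -0.2747]
 [ 0.4546 -0.1729]]
mean [ 0.5425015  -0.18619998]
0.0884 -8.1
0.0887 81.4
0.0894 -98.3
0.0889 171.4
plateA [0.6283 0.0655 0.02  ]
plateB [ 0.5937 -0.2546  0.02  ]
stop top in a [0.6074 0.0136 0.043 ]
stop in b [0.5305 0.0227 0.043 ]
stop bot b [0.524  0.0277 0.02  ]
slide top a [ 0.5919 -0.0972  0.043 ]
slide b [ 0.5224 -0.0913  0.043 ]
plC [0.5202 0.0767 0.02  ]
```

View pics/w2c.png

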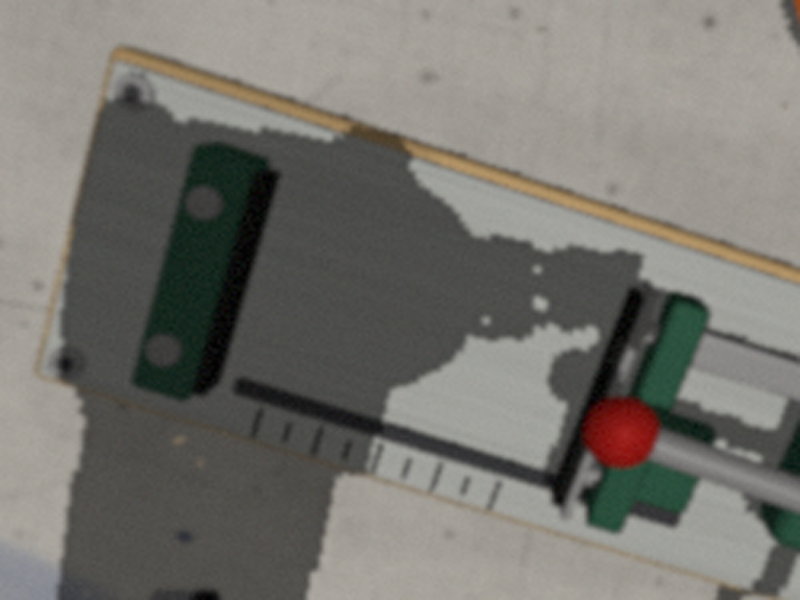

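The jaw gap is about 113 mm and the clamp's y axis lies at about 83.8° in the world. The hub is at (0.5425,-0.186). Now on to the slice.

```bash
python3 -m pendant '[[0.085,0.01,-0.038,0,0],[0.085,0.01,-0.038,0,0],[0.085,0.01,-0.038,0,0],[0.085,0.01,-0.038,0,0],[0.085,0.01,-0.038,0,0],[0.085,0.01,-0.038,0,0],[0.085,0.01,-0.038,0,0],[0.085,0.01,-0.038,0,0],[0.085,0.01,-0.038,0,0],[0.085,0,0,0.04,0],[0.085,0,0,0.04,0],[0.085,0,0,0,0]]'
python3 -m pendant '[[0.085,0,0,0,7],[0.085,0,0,0,7],[0.085,0,0,0,7],[0.085,0,0,0,7],[0.085,0,0,0,7],[0.085,0,0,0,7],[0.085,0,0,0,7],[0.085,0,0,0,7],[0.085,0,0,0,7],[0.085,0,0,0,7],[0.085,0,0,0,0],[0.085,0,0,0,0]]'
cat > sl.py <<'E'
from h import *
m=bot.camera_model("wrist");p,d=bot.read_camera("wrist");cv2.imwrite("pics/w3.png",p)
print("head",head())
for r in bot.trace("blank_slice","wrist")[:5]:
    k=r["mask"].astype(np.uint8);c=max(cv2.findContours(k,0,1)[0],key=cv2.contourArea)[:,0]
    if len(c)<8: continue
    w=np.array([ray_z("wrist",q,.010,m)[:2] for q in c]);e=cv2.fitEllipse((w*1000).astype(np.float32))
    print(round(r["score"],2),r["at"],np.round(e[0],1),np.round(e[1],1),"minor dir",round(e[2],1), "to",to([e[0][0]/1000,e[0][1]/1000,.3]))
E
python3 sl.py
```

```text
t: 4.48
eef_pos: [0.5799, 0.2745, 0.3174]
tool_rot: [0.003, 0.993, 0.115, -0.006]
contact_force: [-1.5, -1.5, -1.9]
gripper_width: 0.995
grasp_force: 0.0
t: 5.48
eef_pos: [0.5821, 0.2768, 0.3244]
tool_rot: [0.002, 0.892, -0.451, -0.001]
contact_force: [-0.6, -0.6, -0.6]
gripper_width: 0.995
grasp_force: 0.0
head -53.63128746138347
0.92 [489.3, 134.2] [502.8 169.3] [49.5 64.8] minor dir 71.2 to [0.0395 0.1272 0.0239]
0.85 [356.0, 196.1] [557.8 271.8] [45.3 68.6] minor dir 19.7 to [-0.0105  0.0221  0.0235]
```

View pics/w3.png

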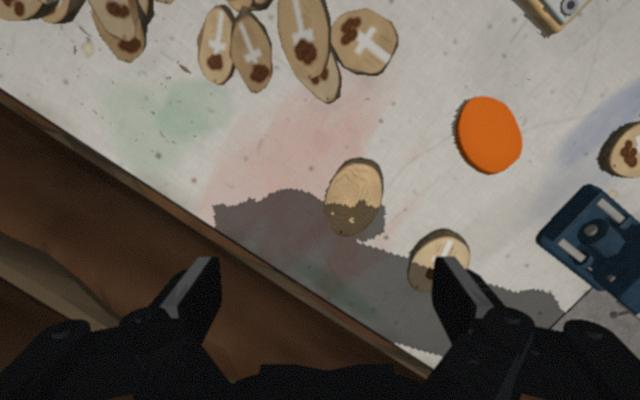

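The blank lies alone at (355,197) and is bare. Its finished neighbour is at (438,262).

```bash
python3 - <<'E'
from h import *
print("neighbour",ray_z("wrist",(438,262),.01).round(4))
E
python3 -m pendant '[[0.066,0,0,0,5],[0.066,0,0,0,5],[0.066,0,0,0,6.7],[0.066,0,0,0,0],[0.066,0,0,0,0]]'
python3 -c "
from h import *
print(head(),to([.5578,.2718,.22]))"
```

```text
neighbour [0.4621 0.2753 0.01  ]
t: 6.0
eef_pos: [0.5822, 0.2762, 0.3213]
tool_rot: [0.004, 0.819, -0.574, -0.002]
contact_force: [-0.6, 0.0, 0.0]
gripper_width: 0.773
grasp_force: 0.0
-70.04513761447737 [-0.0044  0.0235  0.1015]
```

```bash
python3 -m pendant '[[0.066,-0.0015,0.008,0.034,0],[0.066,-0.0015,0.008,0.034,0],[0.066,-0.0014,0.0075,0.0335,0],[0.066,0,0,0,0],[0.066,0,0,0,0],[0.066,0,0,0,0]]'
python3 sl.py; python3 -c "
from h import *
print(bot.get_obs()['eef_pos'],rot()[:,2],to([.5578,.2718,.17]))"
```

```text
t: 6.5
eef_pos: [0.5596, 0.2713, 0.2224]
tool_rot: [0.001, 0.818, -0.576, -0.002]
contact_force: [0.1, -0.1, -0.1]
gripper_width: 0.775
grasp_force: 0.0
head -70.30805166767118
0.96 [509.5, 79.5] [503.  169.1] [49.1 65.1] minor dir 71.5 to [ 0.0772  0.0883 -0.0765]
0.83 [334.4, 228.2] [557.8 271.9] [45.9 70.7] minor dir 17.2 to [-0.001   0.0021 -0.0767]
[0.55988499 0.27157743 0.22332402] [-2.52368696e-03  1.05095407e-04 -9.99996810e-01] [-0.0009  0.0018  0.0533]
```

```bash
python3 -m pendant '[[0.066,-0.0005,0.001,0.02,1],[0.066,-0.0005,0.001,0.02,0],[0.066,0,0,0.013,0],[0.066,0,0,0,0],[0.044,0,0,0,0],[0.044,0,0,0,0],[0.044,0,0,0,0],[0.044,0,0,0,0],[0.044,0,0,0,0]]' 30
python3 -c "
from h import *
print(bot.get_obs()['eef_pos'],bot.get_obs()['gripper_width']*.0854)"
```

```text
t: 7.35
eef_pos: [0.5582, 0.2723, 0.1714]
tool_rot: [-0.0, 0.812, -0.583, 0.0]
contact_force: [1.2, 0.7, 12.0]
gripper_width: 0.523
grasp_force: 28.2
[0.55822888 0.27234897 0.17144793] 0.04464676794240954
```

```bash
python3 -m pendant '[[0.03,0,0,-0.03,0],[0.03,0,0,-0.035,0],[0.03,0,0,-0.035,0],[0.03,0,0,-0.03,0],[0.03,0,0,0,-6.5],[0.03,0,0,0,-6.5],[0.03,0,0,0,-6.5],[0.03,0,0,0,-6.5],[0.03,0,0,0,-6.5],[0.03,0,0,0,-6.5],[0.03,0,0,0,-6.5],[0.03,0,0,0,-6.5]]' 40
python3 -m pendant '[[0.03,0,0,0,-6.5],[0.03,0,0,0,-6.5],[0.03,0.0042,0.038,0,0],[0.03,0.0042,0.038,0,0],[0.03,0.0042,0.038,0,0],[0.03,0.0042,0.038,0,0],[0.03,0.0042,0.038,0,0],[0.03,0.0042,0.038,0,0],[0.03,0.0042,0.038,0,0],[0.03,0,0,0,0],[0.03,0,0,0,0]]'
python3 -c "
from h import *
print(head(),bot.get_obs()['eef_pos'],bot.get_obs()['gripper_width']*.0854,to([.5594,-.030,.21]))"
```

```text
t: 8.35
eef_pos: [0.5568, 0.2719, 0.2993]
tool_rot: [0.001, 0.986, -0.165, -0.002]
contact_force: [-0.4, 0.1, -0.2]
gripper_width: 0.512
grasp_force: 40.7
t: 9.27
eef_pos: [0.5564, 0.0011, 0.3001]
tool_rot: [0.002, 0.998, -0.058, -0.002]
contact_force: [-0.1, 0.3, -0.2]
gripper_width: 0.513
grasp_force: 40.7
-6.671534632372577 [0.55635938 0.00105393 0.30012016] 0.04381650628400966 [0.0069 0.0301 0.0902]
```

```bash
python3 -m pendant '[[0.03,0.0035,0.015,0,0],[0.03,0.0034,0.015,0,0],[0.03,0,0,0.03,0],[0.03,0,0,0.02,0],[0.03,0,0,0,0],[0.03,0,0,0,0]]'
python3 - <<'E'
from h import *
print(head(),bot.get_obs()['eef_pos'],to([.5594,-.030,.1925]))
m=bot.camera_model("wrist");p,d=bot.read_camera("wrist")
X=np.array([.5544,-.0768]);a=np.radians(83.8);y=np.array([np.cos(a),np.sin(a)]);x=np.array([y[1],-y[0]])
L=lambda u,v,z:[*(X+u*x+v*y),z]
P=[L(s*.04,v,.043) for v in(-.017,.096) for s in(-1,1)]+[L(s*.058,v,.02) for v in(-.05,.12) for s in(-1,1)]
for q in proj("wrist",P,m).astype(int): cv2.circle(p,tuple(map(int,q)),3,(255,0,255),1)
cv2.imwrite("pics/w4.png",p)
E
```

```text
t: 9.77
eef_pos: [0.5596, -0.025, 0.2487]
tool_rot: [0.001, 0.999, -0.054, -0.003]
contact_force: [0.1, -0.9, 0.3]
gripper_width: 0.51
grasp_force: 40.9
-6.226211347838336 [ 0.55956598 -0.02498117  0.24874087] [0.0008 0.0048 0.0563]
```

View pics/w4.png

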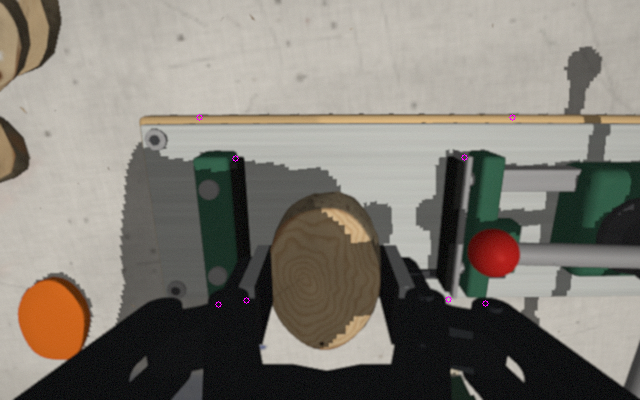

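The slice is held square (325,270) between the stop jaw (240,210) and the slide jaw (452,225), so I'll lower it.

```bash
python3 -m pendant '[[0.03,0.0008,0.005,0.02,0],[0.03,0,0,0.02,0],[0.03,0,0,0.012,0],[0.03,0,0,0.003,0],[0.03,0,0,0,0],[0.03,0,0,0,0]]'
python3 -c "
from h import *
print(bot.get_obs()['eef_pos'],bot.get_obs()['contact_force'])"
```

```text
t: 10.32
eef_pos: [0.5601, -0.0313, 0.1949]
tool_rot: [0.001, 0.998, -0.055, -0.002]
contact_force: [0.1, -0.2, 0.2]
gripper_width: 0.513
grasp_force: 40.9
[ 0.56013    -0.03127841  0.19490136] [ 0.12776608 -0.21512744  0.23815833]
```

```bash
python3 -m pendant '[[0.03,0,0,0.002,0],[0.03,0,0,0.001,0],[0.03,0,0,0,0],[0.03,0,0,0,0]]'
python3 -c "
from h import *
print(bot.get_obs()['eef_pos'],bot.get_obs()['contact_force'])"
```

```text
t: 10.65
eef_pos: [0.56, -0.0314, 0.1916]
tool_rot: [0.001, 0.998, -0.055, -0.002]
contact_force: [-0.8, 0.9, 5.7]
gripper_width: 0.513
grasp_force: 43.3
[ 0.55999007 -0.03141178  0.19163145] [-0.81952926  0.90626543  5.71965087]
```

```bash
python3 -m pendant '[[0.052,0,0,0,0],[0.058,0,0,0,0],[0.058,0,0,0,0],[0.058,0,0,-0.02,0],[0.058,0,0,-0.03,0],[0.058,0,0,-0.04,0],[0.03,0,0,-0.04,0],[0.0,0,0,0,0],[0,0,0,0,0]]'
python3 - <<'E'
from h import *
print(bot.get_obs()['eef_pos'],bot.get_obs()['contact_force'])
m=bot.camera_model("wrist");p,d=bot.read_camera("wrist");cv2.imwrite("pics/w5.png",p)
h=cv2.cvtColor(p,cv2.COLOR_BGR2HSV)
k=(((h[...,0]<5)|(h[...,0]>172))&(h[...,1]>150)&(h[...,2]>70)).astype(np.uint8)
n,l,s,c=cv2.connectedComponentsWithStats(k)
for i in range(1,n):
    if s[i,4]>100: print("ball",c[i],ray_z("wrist",c[i],.075,m).round(4),s[i])
for r in bot.trace("blank_slice","wrist")[:2]:
    k=r["mask"].astype(np.uint8);c=max(cv2.findContours(k,0,1)[0],key=cv2.contourArea)[:,0]
    w=np.array([ray_z("wrist",q,.030,m)[:2] for q in c]);e=cv2.fitEllipse((w*1000).astype(np.float32))
    print(round(r["score"],2),r["at"],np.round(e[0],1),np.round(e[1],1),"minor dir",round(e[2],1))
E
```

```text
t: 11.4
eef_pos: [0.5609, -0.0313, 0.3232]
tool_rot: [0.001, 0.998, -0.055, -0.0]
contact_force: [-0.6, 0.2, -0.8]
gripper_width: 0.258
grasp_force: 0.0
[ 0.56086616 -0.03128696  0.32320577] [-0.59384596  0.21389693 -0.77496321]
ball [599.66734486  67.2543235 ] [ 0.6304 -0.1993  0.075 ] [581  51  38  33 983]
ball [431.39272271 207.14178168] [ 0.5558 -0.0987  0.075 ] [416 192  31  32 797]
ball [539.76280835 330.02466793] [ 0.454  -0.1741  0.075 ] [525 317  29  27 527]
0.77 [459.1, 8.5] [ 677.2 -133.2] [13.5 36. ] minor dir 173.5
0.7 [108.8, 273.3] [512.4 153.4] [42.9 61.5] minor dir 65.7
```

View pics/w5.png

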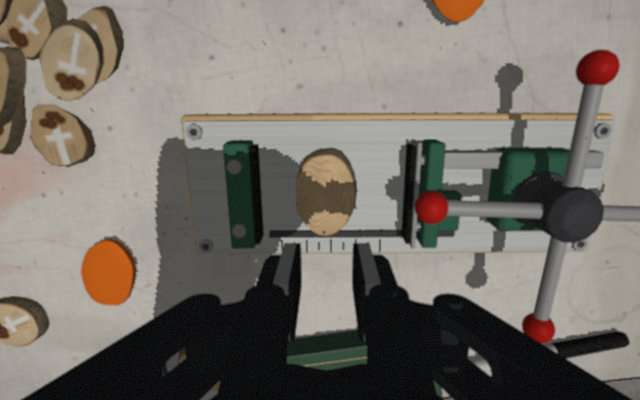

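The slice lies flat and square at (326,192), midway between the jaws. Next is the capstan. I'll push with the shut fingers at a radius of about 58 mm, tool x tangential, starting behind the spoke that points along clamp +y.

```bash
cat > cap.py <<'E'
from h import *
H=np.array([.5425,-.1862])
def st():
    o=bot.get_obs();v=o["eef_pos"][:2]-H;f=o["contact_force"];T=o["torque"]
    r=np.linalg.norm(v);phi=np.degrees(np.arctan2(v[1],v[0]))
    # torque of tool on capstan (cw positive): reaction is -(force on tool)
    Mz=v[0]*f[1]-v[1]*f[0]
    print("t",round(o["t"],2),"z",o["eef_pos"][2].round(4),"r",r.round(4),"phi",phi.round(1),"head",head().round(1),"F",f.round(1),"T",T.round(2),"cw torque",Mz.round(2),(Mz+T[2]).round(2),"q",o["q"].round(2))
if __name__=="__main__":
    st()
E
python3 -c "
from cap import *
st();print(to([.5275,-.1302,.29]))"
python3 -m pendant '[[0,-0.0075,0.032,0.011,0],[0,-0.0075,0.032,0.011,0],[0,-0.0075,0.032,0.011,0],[0,0,0,0,-7],[0,0,0,0,-7],[0,0,0,0,-7],[0,0,0,0,0],[0,0,0,0,0],[0,0,0,0,0]]'
python3 -c "
from cap import *
st();print(to([.5275,-.1302,.239]))"
```

```text
t 11.5 z 0.3203 r 0.1562 phi 83.7 head -6.3 F [-0.8  0.9  0.2] T [ 0.11 -0.   -0.01] cw torque 0.15 0.14 q [-0.45  0.43  0.51  1.94 -0.27  0.85 -1.49]
[-0.0208  0.1021  0.0307]
t: 12.25
eef_pos: [0.5267, -0.124, 0.2875]
tool_rot: [0.001, 0.992, 0.126, -0.004]
contact_force: [-0.5, -0.4, 0.1]
gripper_width: -0.0
grasp_force: 0.0
t 12.25 z 0.2875 r 0.0641 phi 104.2 head 14.5 F [-0.5 -0.4  0.1] T [ 0.03 -0.02 -0.04] cw torque 0.04 0.0 q [-0.21  0.43  0.41  2.   -0.24  0.76 -0.98]
[-0.0004  0.0061  0.0485]
```

```bash
python3 -m pendant '[[0,0,0.003,0.02,0],[0,0,0.003,0.02,0],[0,0,0,0.0085,0],[0,0,0,0,0],[0,0.006,0.0003,0,5],[0,0.006,0.0003,0,6],[0,0.006,0.0003,0,6],[0,0.006,0.0003,0,6]]'
python3 cap.py
```

```text
t: 12.92
eef_pos: [0.549, -0.1281, 0.2392]
tool_rot: [0.0, 0.997, -0.076, -0.008]
contact_force: [-12.2, 3.2, 6.2]
gripper_width: -0.002
grasp_force: 6.3
t 12.92 z 0.2392 r 0.0585 phi 83.7 head -8.7 F [-12.2   3.2   6.2] T [ 0.43  2.6  -0.09] cw torque 0.73 0.63 q [-0.25  0.56  0.48  1.97 -0.38  0.71 -1.26]
```

```bash
python3 -m pendant '[[0,0.006,0.0003,0,6],[0,0.006,0.0003,0,6],[0,0.006,0.0003,0,6],[0,0.006,0.0003,0,6],[0,0.006,0.0003,0,6],[0,0.006,0.0003,0,6]]'
python3 cap.py
```

```text
t: 13.42
eef_pos: [0.5816, -0.1421, 0.2392]
tool_rot: [0.001, 0.925, -0.38, -0.007]
contact_force: [-11.2, 7.5, 5.3]
gripper_width: -0.001
grasp_force: 5.9
t 13.42 z 0.2392 r 0.0589 phi 48.4 head -44.6 F [-11.2   7.5   5.3] T [ 1.54  2.22 -0.14] cw torque 0.79 0.65 q [-0.33  0.65  0.64  1.9  -0.53  0.79 -1.75]
```

```bash
python3 -m pendant '[[0,0.006,0.0003,0,6],[0,0.006,0.0003,0,6],[0,0.006,0.0003,0,6],[0,0.006,0.0003,0,6],[0,0.006,0.0003,0,6],[0,0.006,0.0003,0,6],[0,0.006,0.0003,0,6]]'
python3 cap.py
```

```text
t: 14.0
eef_pos: [0.6009, -0.1772, 0.2391]
tool_rot: [0.001, 0.728, -0.685, -0.006]
contact_force: [-4.6, 13.0, 4.4]
gripper_width: -0.001
grasp_force: 5.8
t 14.0 z 0.2391 r 0.0591 phi 8.8 head -86.5 F [-4.6 13.   4.4] T [ 2.63  1.07 -0.15] cw torque 0.8 0.65 q [-0.37  0.75  0.81  1.84 -0.7   0.88 -2.29]
```

```bash
python3 -m pendant '[[0,0.006,0.0003,0,6],[0,0.006,0.0003,0,6],[0,0.006,0.0003,0,6],[0,-0.008,0,0,0],[0,0,0,-0.03,0],[0,0,0,-0.03,0],[0,0,0,0,0]]'
python3 - <<'E'
from cap import *
st()
for c in("wrist","side"):
    m=bot.camera_model(c);p,d=bot.read_camera(c);cv2.imwrite(f"pics/x_{c}.png",p)
    h=cv2.cvtColor(p,cv2.COLOR_BGR2HSV)
    k=(((h[...,0]<5)|(h[...,0]>172))&(h[...,1]>150)&(h[...,2]>70)).astype(np.uint8)
    n,l,s,ce=cv2.connectedComponentsWithStats(k)
    for i in range(1,n):
        if 25<s[i,4]<2000:
            w=ray_z(c,ce[i],.075,m)[:2]-H
            if np.linalg.norm(w)<.12: print(c,np.linalg.norm(w).round(3),np.degrees(np.arctan2(w[1],w[0])).round(1))
E
```

```text
t: 14.58
eef_pos: [0.6037, -0.1924, 0.3056]
tool_rot: [-0.001, -0.614, 0.789, -0.003]
contact_force: [1.0, -1.6, 0.6]
gripper_width: 0.002
grasp_force: 0.0
t 14.58 z 0.3056 r 0.0615 phi -5.8 head -104.3 F [ 1.  -1.6  0.6] T [-0.05 -0.06 -0.04] cw torque -0.09 -0.13 q [-0.43  0.72  0.97  1.79 -0.7   1.   -2.58]
wrist 0.086 -116.7
wrist 0.088 -24.7
wrist 0.09 151.6
side 0.091 150.3
side 0.086 -24.0
side 0.083 -117.8
```

```bash
python3 -m pendant '[[0,0,0,0,-7],[0,0,0,0,-7],[0,0,0,0,-7],[0,0,0,0,-7],[0,0,0,0,-7],[0,0,0,0,-7],[0,0,0,0,-7],[0,0,0,0,-7],[0,0,0,0,-7],[0,0,0,0,-7],[0,0,0,0,-7],[0,0,0,0,-7]]'
python3 -m pendant '[[0,0,0,0,-6],[0,0,0,0,-6],[0,0,0,0,-6],[0,0,0,0,0],[0,0,0,0,0]]'
python3 -c "
from cap import *
st();print(to([.5445,-.1282,.29]))"
```

```text
t: 15.68
eef_pos: [0.6017, -0.1909, 0.299]
tool_rot: [0.002, 0.985, -0.173, -0.003]
contact_force: [0.4, 0.3, 0.4]
gripper_width: 0.003
grasp_force: 0.0
t: 16.1
eef_pos: [0.6017, -0.1913, 0.2992]
tool_rot: [0.001, 1.0, -0.022, -0.003]
contact_force: [0.2, 0.3, 0.6]
gripper_width: 0.005
grasp_force: 0.0
t 16.1 z 0.2992 r 0.0595 phi -4.9 head -2.5 F [0.2 0.3 0.6] T [-0.02  0.   -0.01] cw torque 0.02 0.01 q [-0.15  0.57  0.5   1.78 -0.34  0.89 -1.11]
[-0.0599 -0.0606  0.0094]
```

```bash
python3 -m pendant '[[0,-0.029,-0.028,0,0],[0,-0.029,-0.028,0.0,0],[0,-0.002,-0.0045,0.005,0],[0,0,0,0,0],[0,0,0,0,0]]'
python3 -c "
from cap import *
st();print(to([.5445,-.1282,.239]))"
```

```text
t: 16.52
eef_pos: [0.5448, -0.1284, 0.2948]
tool_rot: [0.002, 1.0, -0.021, -0.002]
contact_force: [0.5, -0.3, 0.9]
gripper_width: 0.001
grasp_force: 0.0
t 16.52 z 0.2948 r 0.0579 phi 87.7 head -2.4 F [ 0.5 -0.3  0.9] T [-0.03 -0.   -0.01] cw torque -0.03 -0.04 q [-0.28  0.46  0.52  1.96 -0.31  0.8  -1.2 ]
[-0.     -0.0004  0.0558]
```

```bash
python3 -m pendant '[[0,0,0,0.028,0],[0,0,0,0.028,0],[0,0,0,0,0],[0,0.006,0.0003,0,6],[0,0.006,0.0003,0,6],[0,0.006,0.0003,0,6],[0,0.006,0.0003,0,6],[0,0.006,0.0003,0,6],[0,0.006,0.0003,0,6]]'
python3 cap.py
python3 -m pendant '[[0,0.004,0.0002,0,4],[0,0.004,0.0002,0,4],[0,0.003,0.0001,0,3]]'
python3 cap.py
```

```text
t: 17.27
eef_pos: [0.5752, -0.1402, 0.2381]
tool_rot: [0.001, 0.944, -0.331, -0.008]
contact_force: [-11.5, 7.8, 2.6]
gripper_width: 0.004
grasp_force: 6.5
t 17.27 z 0.2381 r 0.0564 phi 54.6 head -38.7 F [-11.5   7.8   2.6] T [ 1.51  2.49 -0.18] cw torque 0.78 0.6 q [-0.32  0.64  0.63  1.91 -0.52  0.78 -1.65]
t: 17.52
eef_pos: [0.5834, -0.1476, 0.238]
tool_rot: [0.002, 0.908, -0.419, -0.007]
contact_force: [-10.1, 8.0, 2.6]
gripper_width: 0.001
grasp_force: 6.2
t 17.52 z 0.238 r 0.0562 phi 43.4 head -49.6 F [-10.1   8.    2.6] T [ 1.79  2.24 -0.08] cw torque 0.72 0.64 q [-0.34  0.67  0.67  1.89 -0.57  0.8  -1.79]
```

```bash
for i in 1; do python3 -m pendant '[[0,0.003,0.0001,0,3],[0,0.003,0.0001,0,3],[0,0.0,0,0,0]]' >/dev/null; python3 cap.py; done
python3 -m pendant '[[0,0.003,0.0001,0,3],[0,0.0,0,0,0]]' >/dev/null; python3 cap.py
```

```text
t 17.77 z 0.2382 r 0.0564 phi 37.1 head -55.5 F [-7.9  7.5  1.2] T [ 1.62  1.81 -0.08] cw torque 0.6 0.53 q [-0.35  0.68  0.7   1.88 -0.59  0.81 -1.87]
t 17.93 z 0.2382 r 0.0568 phi 34.4 head -58.5 F [-7.9  9.6  1.1] T [ 1.97  1.72 -0.14] cw torque 0.7 0.56 q [-0.35  0.69  0.71  1.88 -0.61  0.82 -1.91]
```

```bash
python3 - <<'E'
from cap import *
p,d=bot.read_camera("side");q,_=bot.read_camera("scene")
a=cv2.resize(p[190:310,290:410],(480,480),interpolation=cv2.INTER_CUBIC)
b=cv2.resize(q[160:250,270:420],(480,288),interpolation=cv2.INTER_CUBIC)
b=cv2.copyMakeBorder(b,0,192,0,0,0)
cv2.imwrite("pics/c6.png",cv2.resize(np.hstack([a,b]),(800,400)))
E
```

```text
(no output)
```

View pics/c6.png

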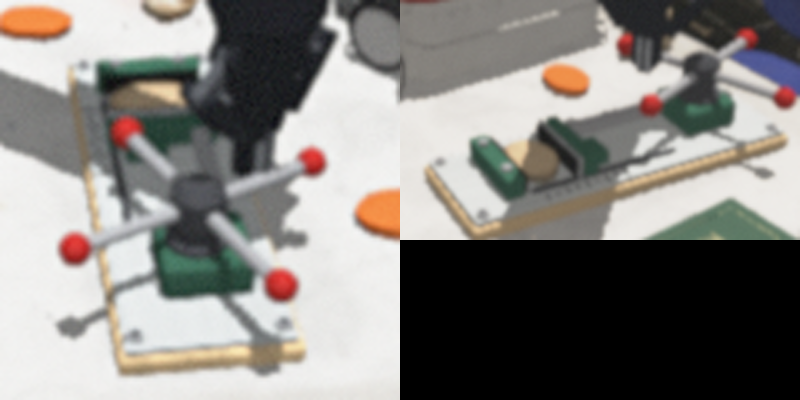

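The pictures show the slice flat with the jaw closing on it and a few millimetres left to go. From here I'll use small steps and watch the torque.

```bash
python3 -m pendant '[[0,0.003,0.0001,0,3],[0,0.003,0.0001,0,3]]' >/dev/null; python3 cap.py
python3 -m pendant '[[0,0.002,0.0001,0,2],[0,0.002,0.0001,0,2]]' >/dev/null; python3 cap.py
```

```text
t 18.2 z 0.2381 r 0.0569 phi 29.5 head -64.4 F [-9.8 13.2  4.6] T [ 2.93  2.04 -0.11] cw torque 0.93 0.82 q [-0.36  0.7   0.74  1.87 -0.63  0.84 -1.99]
t 18.37 z 0.238 r 0.057 phi 26.0 head -68.3 F [-10.8  17.1   6.6] T [ 3.43  2.13 -0.15] cw torque 1.15 1.0 q [-0.36  0.71  0.75  1.86 -0.65  0.85 -2.04]
```

```bash
python3 -m pendant '[[0,0.001,0,0,1]]' >/dev/null; python3 cap.py; python3 -m pendant '[[0,0,0,0,0]]' >/dev/null; python3 cap.py
```

```text
t 18.45 z 0.238 r 0.057 phi 25.2 head -69.3 F [-11.   16.2   7. ] T [ 3.54  2.2  -0.13] cw torque 1.1 0.97 q [-0.36  0.72  0.76  1.86 -0.65  0.85 -2.05]
t 18.53 z 0.238 r 0.057 phi 25.2 head -69.3 F [-10.4  15.8   6. ] T [ 3.26  2.14 -0.14] cw torque 1.07 0.92 q [-0.36  0.72  0.76  1.86 -0.65  0.85 -2.05]
```

```bash
python3 -m pendant '[[0,0.0012,0,0,1.2]]' >/dev/null; python3 cap.py
```

```text
t 18.62 z 0.238 r 0.0571 phi 24.4 head -70.4 F [-10.3  17.4   7.5] T [ 3.64  2.24 -0.21] cw torque 1.15 0.94 q [-0.36  0.72  0.76  1.86 -0.66  0.85 -2.07]
```

```bash
python3 -m pendant '[[0,0.001,0,0,1]]' >/dev/null; python3 cap.py;  python3 -m pendant '[[0,0.0006,0,0,0.6]]' >/dev/null; python3 cap.py
```

```text
t 18.7 z 0.238 r 0.0571 phi 23.5 head -71.5 F [-10.3  18.    7.8] T [ 3.77  2.25 -0.18] cw torque 1.18 1.0 q [-0.36  0.72  0.76  1.86 -0.66  0.85 -2.08]
t 18.78 z 0.238 r 0.0572 phi 23.0 head -72.1 F [-10.7  18.2   6.5] T [ 3.82  2.33 -0.17] cw torque 1.19 1.02 q [-0.37  0.72  0.77  1.86 -0.66  0.86 -2.09]
```

The torque is about 1.02 N m, which is on target. I'll back off, lift and check.

```bash
python3 -m pendant '[[0,-0.006,0,0,0],[0,-0.006,0,0,0],[0,0,0,-0.03,0],[0,0,0,-0.04,0],[0,-0.02,-0.03,-0.02,0],[0,-0.02,-0.03,0,0],[0,-0.02,-0.03,0,0],[0,-0.02,-0.03,0,0],[0,0,0,0,0],[0,0,0,0,0]]'
python3 - <<'E'
from cap import *
m=bot.camera_model("wrist");p,d=bot.read_camera("wrist")
q,_=bot.read_camera("side");s,_=bot.read_camera("scene")
a=cv2.resize(q[190:310,290:410],(400,400),interpolation=cv2.INTER_CUBIC)
b=cv2.resize(s[160:250,270:420],(400,240),interpolation=cv2.INTER_CUBIC)
b=cv2.copyMakeBorder(b,0,160,0,0,0)
w=cv2.resize(p,(480,300));w=cv2.copyMakeBorder(w,0,100,0,0,0)
cv2.imwrite("pics/f.png",cv2.resize(np.hstack([w,a,b]),(800,250)));cv2.imwrite("pics/fw.png",p)
for n in("slide_jaw","carriage"):
    for c,mm in(("wrist",m),("side",None),("scene",None)):
        print(n,c,[(round(r["score"],2),((ray_z(c,r["at"],.0205,mm)[:2]-[.5544,-.0768])@[.108,.994]).round(4)) for r in bot.pinpoint(n,c)[:1]])
E
```

```text
t: 19.62
eef_pos: [0.6845, -0.0416, 0.3285]
tool_rot: [0.003, 0.81, -0.587, -0.0]
contact_force: [-1.4, -0.5, -0.2]
gripper_width: -0.002
grasp_force: 0.0
slide_jaw wrist [(0.78, np.float64(0.0523))]
slide_jaw side [(0.44, np.float64(0.0511))]
slide_jaw scene [(0.7, np.float64(0.0511))]
carriage wrist [(0.93, np.float64(0.0582))]
carriage side [(0.95, np.float64(0.0594))]
carriage scene [(0.91, np.float64(0.0508))]
```

View pics/f.png

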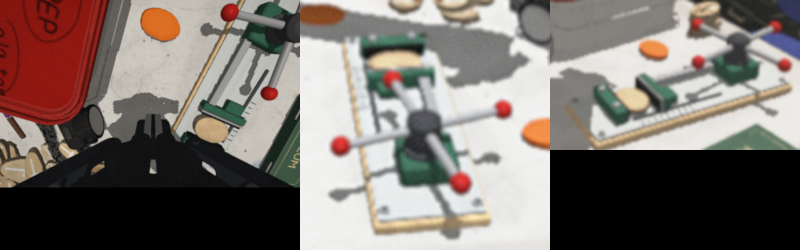

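The slice is held flat between both jaws, the capstan has stayed put and the robot is clear, so I'm handing in.

```bash
python3 -c "
from station import bot
print(bot.hand_in())"
```

```text
the job is handed in; nothing more can be done
None
```

I laid the blank slice flat in the clamp and turned the capstan until the jaw held it at about 1.02 N m (target 1.03, about 18 N of clamping); after about 20 s of the allowed 67 s I handed the job in with the robot clear, and no verdict was returned.

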